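# Set the condiment board in order of height

### The job

Set this table's condiment board for service: stand the pepper mill, sauce bottle, salt shaker and toothpick pot upright in the board's four round recesses, one in each, in order of height, with the tallest at the end next to the menu stand and stepping down to the shortest at the end next to the service bell. Leave the menu stand and the bell where they stand.

Things in the scene. Friction and masses are not known exactly. Their poses are not given: they have to be found in the camera images.
- condiment_board: Oak board, fixed, 98 mm (x) by 346 mm (y), top 25 mm high, a steel bow handle sticking 22 mm out at each end. Four equal round recesses 74 mm across, in a row at y = -126, -42, 42, 126 mm, x = 0; floors 11 mm above its origin, which is under its centre on the table; z up. The table beyond x = 0.527, under board, menu stand and bell, is 1.5 mm higher than nearer by.
- sauce_bottle: White plastic squeeze bottle with a screw cap and pointed nozzle, 132 mm tall with its nozzle, the second tallest. Round, 52 mm across up to 84 mm, cap 47 mm across from 92 to 106 mm, thin nozzle above. Stands upright; origin at the centre of its underside, z up.
- pepper_mill: Turned dark wooden pepper mill, 163 mm tall, the tallest. Round, 58 mm across near the foot, about 48 mm across from 80 to 135 mm up. Its crown does not turn. Stands upright; origin at the centre of its underside, z up.
- salt_shaker: Clear salt shaker with a pale domed cap, 90 mm tall, the third tallest. Round, 44 mm across up to 66 mm, the cap 34 mm. Stands upright; origin at the centre of its underside, z up.
- toothpick_pot: Small round green pot, 38 mm across and 49 mm tall, with toothpicks standing in it up to 72 mm, the shortest. Stands upright; origin at the centre of its underside, z up.
- menu_stand: Upright menu card, 104 mm wide (its y), 189 mm tall, on a foot 62 mm deep (its x); loose and light (120 g). It stands just beyond one end of the board, its centre about 255 mm from the board's centre: at either end, differing from start to start. Origin at the centre of its underside.
- service_bell: Domed counter bell on a round black base 85 mm across, 62 mm high, loose. It stands just beyond the other end of the board. Origin at the centre of its underside.
Not all that is in view belongs to the job. What is shaped like the service_bell but red is not meant. What is shaped like the sauce_bottle but red is not meant.

How it is judged:
At the end, for the whole second after the job is handed in: From the menu stand to the bell: pepper mill, bottle, salt, toothpicks, each upright (0.1 rad), released, at rest, down in its own recess (within 22 mm of its centre along each board axis, origin at most 15 mm above the table). Menu stand and bell upright, within 30 mm of their start (x of sauce_bottle in the frame of condiment_board between -0.022 and 0.022 m and z of each of sauce_bottle, pepper_mill, salt_shaker, toothpick_pot in the frame of condiment_board below 0.015 m and angle between each of sauce_bottle, pepper_mill, salt_shaker, toothpick_pot's own z axis and vertical below 0.1 rad and linear speed of each of sauce_bottle, pepper_mill, salt_shaker, toothpick_pot below 0.02 m/s and contact force between each of sauce_bottle, pepper_mill, salt_shaker, toothpick_pot and the fingers below 0.1 N and x of pepper_mill in the frame of condiment_board between -0.022 and 0.022 m and x of salt_shaker in the frame of condiment_board between -0.022 and 0.022 m and x of toothpick_pot in the frame of condiment_board between -0.022 and 0.022 m and distance of each of menu_stand, service_bell from where it was at the start of the episode below 0.03 m and angle between each of menu_stand, service_bell's own z axis and vertical below 0.2 rad and ((y of menu_stand in the frame of condiment_board above 0 m and y of pepper_mill in the frame of condiment_board between 0.104 and 0.148 m and y of sauce_bottle in the frame of condiment_board between 0.02 and 0.064 m and y of salt_shaker in the frame of condiment_board between -0.064 and -0.02 m and y of toothpick_pot in the frame of condiment_board between -0.148 and -0.104 m) or (y of menu_stand in the frame of condiment_board below 0 m and y of pepper_mill in the frame of condiment_board between -0.148 and -0.104 m and y of sauce_bottle in the frame of condiment_board between -0.064 and -0.02 m and y of salt_shaker in the frame of condiment_board between 0.02 and 0.064 m and y of toothpick_pot in the frame of condiment_board between 0.104 and 0.148 m))); the robot touches nothing.
It fails at once if the menu stand is shifted by more than 30 mm or knocked over (distance of menu_stand from where it was at the start of the episode above 0.03 m or angle between menu_stand's own z axis and vertical above 0.2 rad).
It fails at once if the service bell is shifted by more than 30 mm or knocked over (distance of service_bell from where it was at the start of the episode above 0.03 m or angle between service_bell's own z axis and vertical above 0.2 rad).
It also fails if it takes over 112 s, if anything falls off the work surface, if the arm or the gripper's body presses on something with over 40 N, if the wrist force passes 120 N, or if a joint passes its speed limit or range.

### The arm

A 6-joint arm with a two-finger parallel gripper is mounted at the origin on the work surface; the furniture and walls round the work are solid. World frame = base frame: x ahead of the robot, y to its left, z up, the work surface at z = 0. Lengths are in m, angles in rad, forces in N, time in s.
With the tool pointing down it reaches from about 0.25 to 0.8 m from the base axis. Payload 3.9 kg.
Tool frame: the origin (TCP) lies midway between the tips of the shut fingers; the grasp point (between the pads) lies 19 mm behind it; z points along the fingers, y is the line along which they close (so a half turn about z gives the same grasp; the last joint's range is limited). The gripper opens to 85 mm and grips with 20 to 120 N. Pads are 22 mm wide; open, the fingers measure 114 mm over their backs; the gripper's body (76 mm by 85 mm) begins 54 mm behind the grasp point. The pads swing forward as they close: fully open they stand 13 mm farther back than shut.
Start: joints at [-1.246, 0.26, -0.138, 1.173, 0, 1.571], TCP at [0.168, -0.498, 0.231] pointing down, gripper open.
Joint ranges: [-2.78, 2.78], [-0.83, 1.72], [-1.28, 1.37], [-1.9, 2.12], [-1.57, 1.48], [-3.14, 3.14]. Speed limits (rad/s): [2.57, 2.57, 3.14, 3.14, 3.14, 3.14].

### API

Orientations are given as a unit quaternion [x, y, z, w].
In Python, from station import robot, grab_frame, camera_info, spot_in gives the robot as it stands.
- The arm moves only by the shell command python3 -m creep 'ROWS' [FORCE]. ROWS is JSON, a list of rows, each a list of 5 numbers: the finger opening in mm, from 0 to 85.4, then the shift along the tool's x, y, z normalised to -1 to 1, where 1 is 30 cm, then the turn about the tool's z normalised to -1 to 1, where 1 is pi rad. A call has exactly 5 rows; each row is the pose to reach, as a shift and turn from the pose commanded when the call began, along the tool's axes at that moment, turning the shorter way round; what a row does not reach only later rows make up. A row lasts 1/10 s, in which the tool goes at most 50 mm and 8.59 degrees, less where a joint would pass 70% of its speed; a pose out of reach is approached as far as the arm can. A call with a number of a shift or a turn outside -1 to 1 is refused whole. A call with a gripper value outside its range is refused whole. The fingers move at their own pace and stop on an object; FORCE is the grip in N (left out, the last holds). Time passes only in rows, so rows that repeat a pose let the fingers close, or fill a call up. It gives the time, the measured TCP pose, the force, the opening and the grip force at its end, in the units of the state.
- robot.observe(): the state, without advancing time (a new reading comes with each control period).
- grab_frame(name): name is "scene" or "top"; returns the picture (420x560x3 uint8, red, green, blue); there is no depth.
- camera_info(name): a dict with "intrinsics" (3x3 intrinsics, pixels), "dist" ([k1, k2, p1, p2, k3] as OpenCV has them; the pictures are not rectified), "R" (3x3) and "t" (3): a world point X has camera coordinates R X + t. Camera axes: x right, y down, z forward; pixel columns grow to the right and rows downward; lengths in m; the calibration is good to about 2 mm. A picture is of the moment at which its call begins. camera_info takes no time and is no camera call.
- robot.sign_off(): hands the job in; it is judged then, once.
Trained networks look in the newest picture that a camera, given by its name, has taken for a name from the list of things; names that differ only in an ending like _2 or _b are one class to them, and where a whole thing is asked for, a point or a joint stands for the part that bears it (a point fixed in the world has none). Each returns a list of dicts, best first, with "confidence" (0 to 1); they miss things now and then, are a little off and sometimes report something else, mostly with a low value. They report only what shows in the picture. A call takes as long as a camera call. They do not tell look-alikes from the thing itself.
- spot_in(camera, thing): "bbox" ([left, top, width, height] in pixels, round what is visible of it).
The state is a dict: "time_s": time; "joint_positions": joint angles; "dq": joint speeds; "effort": joint torques, N m; "eef_pos": TCP position; "ee_rot": TCP orientation; "contact_force": force on the tool from outside, world axes, zero at the start; "ft_torque": the same for the moment, N m; "width": finger opening in m; "gripper_force": force on a finger pad.
Only numpy, scipy, OpenCV 4.12 (cv2) and the standard library are available. Lean on these libraries where they do the work, as an engineer would, in place of code of your own. Each camera call takes 0.05 s, during which the arm holds its last target. There are 200 camera calls.

## Working session

There is one attempt and no reset: what is moved stays moved. The work goes in short steps, Python scripts to look and compute and a shell command to move; the robot and the scene stay as the last step left them, time stands still between calls to the robot, and variables do not carry over. Pictures are saved under pics/ and viewed, at most 14 in all, crops included, and the job is handed in when it is done.

```bash
ls; mkdir -p pics; python3 - <<'E'
from station import robot, grab_frame, camera_info, spot_in
import cv2
for n in("scene","top"):
    im=grab_frame(n);cv2.imwrite(f"pics/{n}0.png",im[:,:,::-1])
    c=camera_info(n);print(n,c)
    for t in("condiment_board","sauce_bottle","pepper_mill","salt_shaker","toothpick_pot","menu_stand","service_bell"):
        print(t,[([round(v) for v in d["bbox"]],round(d["confidence"],2)) for d in spot_in(n,t)])
s=robot.observe();print(s["time_s"],s["eef_pos"],s["ee_rot"],s["width"])
E
```

```text
pics
scene {'intrinsics': array([[434.83908147,   0.        , 283.81418556],
       [  0.        , 434.83908147, 207.36518986],
       [  0.        ,   0.        ,   1.        ]]), 'dist': array([-0.05884922,  0.        ,  0.        ,  0.        ,  0.        ]), 'R': array([[-0.64913256, -0.76028121,  0.02448256],
       [-0.38459626,  0.30026191, -0.87288516],
       [ 0.65628701, -0.57603408, -0.48731109]]), 't': array([0.31187743, 0.25601912, 1.0371145 ])}
condiment_board [([209, 178, 88, 58], 0.84)]
sauce_bottle [([361, 174, 10, 38], 0.75)]
pepper_mill [([258, 200, 17, 52], 0.64)]
salt_shaker [([308, 203, 14, 28], 0.87)]
toothpick_pot [([215, 249, 13, 28], 0.69)]
menu_stand [([174, 183, 41, 67], 0.86)]
service_bell [([292, 170, 20, 21], 0.78), ([356, 170, 12, 16], 0.59)]
top {'intrinsics': array([[437.47863491,   0.        , 279.71343443],
       [  0.        , 437.47863491, 208.64395357],
       [  0.        ,   0.        ,   1.        ]]), 'dist': array([0.04488207, 0.        , 0.        , 0.        , 0.        ]), 'R': array([[-2.72204244e-02, -9.99623905e-01, -3.33108110e-03],
       [-9.89958360e-01,  2.74193351e-02, -1.38674530e-01],
       [ 1.38713712e-01, -4.77147984e-04, -9.90332408e-01]]), 't': array([-0.03977238,  0.53534854,  1.07364551])}
condiment_board [([181, 140, 151, 64], 0.74), ([147, 249, 20, 17], 0.27)]
sauce_bottle [([411, 252, 29, 14], 0.94), ([368, 244, 30, 19], 0.67)]
pepper_mill [([203, 236, 32, 24], 0.63)]
salt_shaker []
toothpick_pot [([145, 248, 25, 18], 0.69)]
menu_stand [([296, 235, 14, 17], 0.19)]
service_bell [([338, 140, 33, 30], 0.89), ([418, 192, 35, 33], 0.69)]
0.8 [ 0.16754949 -0.49753514  0.2313247 ] [9.86841413e-01 1.61691141e-01 4.47189042e-06 5.99176708e-06] 0.08528792256469706
```

```bash
python3 - <<'E'
import cv2
a=cv2.imread("pics/top0.png");cv2.imwrite("pics/t1.png",cv2.resize(a[100:320,100:500],(800,440),interpolation=cv2.INTER_CUBIC))
a=cv2.imread("pics/scene0.png");cv2.imwrite("pics/s1.png",cv2.resize(a[120:320,130:410],(800,571),interpolation=cv2.INTER_CUBIC))
E
```

```text
(no output)
```

View pics/t1.png

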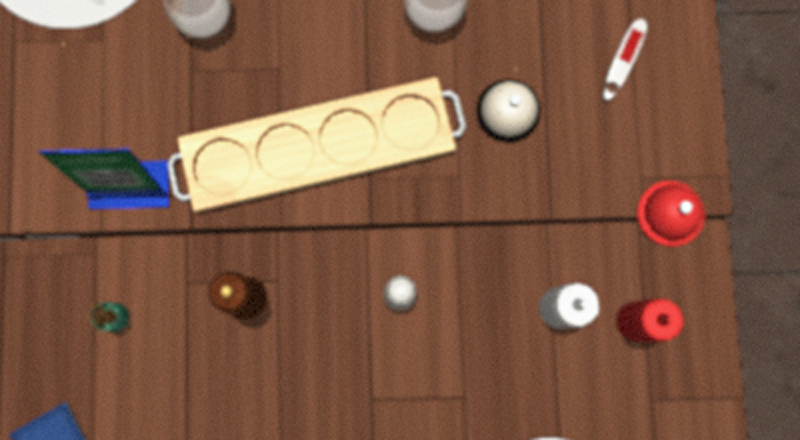

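View pics/s1.png

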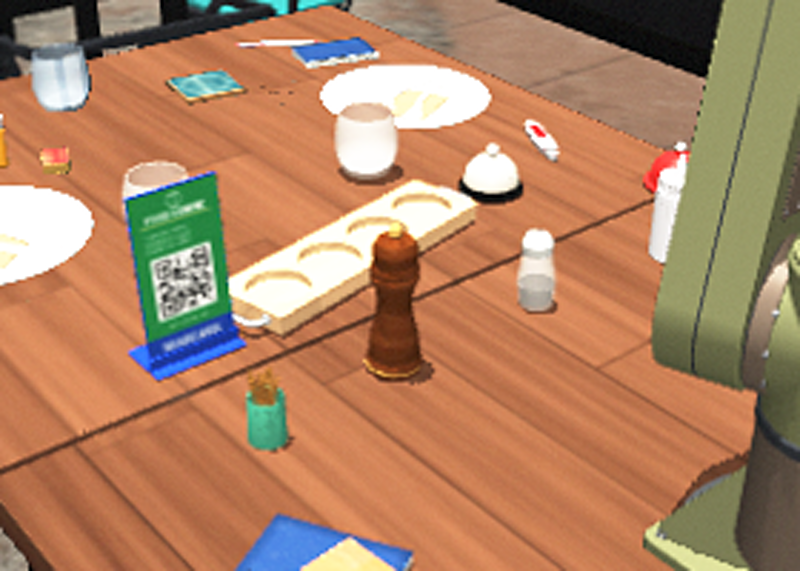

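Top view (crop is 2x, offset 100,100): the menu stand is at the left (+y) and the bell at the right. The recesses in full-frame pixels are at about (211,182), (243,176), (274,168) and (305,160). The mill crown is at (213,245), salt (300,245), pot (155,258) and the white bottle's nozzle (389,252). The red bottle and red bell are decoys.

```bash
cat > h.py <<'E'
from station import robot, grab_frame, camera_info, spot_in
import cv2, numpy as np
from scipy.spatial.transform import Rotation as Ro
def ray(cam,u,v,z):
    c=camera_info(cam);p=cv2.undistortPoints(np.array([[[u,v]]],float),c["intrinsics"],c["dist"])[0,0]
    C=-c["R"].T@c["t"];d=c["R"].T@np.array([*p,1]);return (C+d*(z-C[2])/d[2])
def proj(cam,X):
    c=camera_info(cam);return cv2.projectPoints(np.array([X],float),cv2.Rodrigues(c["R"])[0],c["t"],c["intrinsics"],c["dist"])[0][0,0]
def rel(x,y,z,yaw=None):
    "row values for target TCP; yaw=world angle of the closing line"
    s=robot.observe();R=Ro.from_quat(s["ee_rot"]);d=R.inv().apply(np.array([x,y,z])-s["eef_pos"])/0.3
    ty=R.as_matrix()[:,1];cur=np.arctan2(ty[1],ty[0]);t=0
    if yaw is not None: t=-((yaw-cur+np.pi/2)%np.pi-np.pi/2)/np.pi
    return np.round(d,4),round(t,4),np.round(np.degrees(cur),1)
E
python3 - <<'E'
from h import *
for n,(u,v),z in [("r1",(211,182.5),.0265),("r2",(243,176),.0265),("r3",(274,168),.0265),("r4",(305.5,160.5),.0265),("c1",(189,168),.0265),("c2",(318.5,139),.0265),("c3",(328,175),.0265),("c4",(197,205.5),.0265)]:
    print(n,ray("top",u,v,z).round(4))
for n,(u,v),z,(a,b) in [("mill",(213.5,245.5),.163,(395,370)),("bottle",(389,251.5),.132,(663,257)),("salt",(300,245),.08,(537,303)),("pot",(155,258.5),.049,(267,445))]:
    X=ray("top",u,v,z); X0=X.copy();X0[2]=0
    print(n,X.round(4),"proj base scene",proj("scene",X0).round(1),"seen",130+a*.35,120+b*.35)
print(ray("top",(510)/2+100,105/2+100,.06),ray("top",130/2+100,180/2+100,.0))
E
```

```text
r1 [0.6087 0.1212 0.0265]
r2 [0.6235 0.0383 0.0265]
r3 [ 0.6425 -0.0425  0.0265]
r4 [ 0.6601 -0.125   0.0265]
c1 [0.6485 0.1778 0.0265]
c2 [ 0.7168 -0.161   0.0265]
c3 [ 0.62   -0.1818  0.0265]
c4 [0.5496 0.1573 0.0265]
mill [0.4379 0.0949 0.163 ] proj base scene [268.6 247.1] seen 268.25 249.5
bottle [ 0.4153 -0.3008  0.132 ] proj base scene [363.1 209.1] seen 362.04999999999995 209.95
salt [ 0.4382 -0.1009  0.08  ] proj base scene [316.5 225.3] seen 317.95 226.05
pot [0.4169 0.2562 0.049 ] proj base scene [226.6 271.7] seen 223.45 275.75
[ 0.6687207  -0.24840074  0.06      ] [0.59722613 0.24632996 0.        ]
```

```bash
python3 - <<'E'
from h import *
for n in("top","scene"):
    a=cv2.imread(f"pics/{n}0.png");h=cv2.cvtColor(a,cv2.COLOR_BGR2HSV)
    x,y=(140,240) if n=="top" else (205,235)
    m=cv2.inRange(h[y:y+45,x:x+40],(65,80,40),(95,255,255));r=cv2.boundingRect(m);print(n,r[0]+x,r[1]+y,r[2:],)
s=ray("scene",223.5,270,.0)
for X in ([.417,.256],[.411,.262]):
  print([proj(c,[*X,z]).round(1) for c in("top","scene") for z in(0,.049)])
print(ray("top",431.5,259.5,.132))
print(rel(.4153,-.3008,.2313,.203),rel(.4153,-.3008,.065,.203))
E
```

```text
top 152 252 (12, 13)
scene 217 256 (13, 21)
[array([160.5, 258.9]), array([155.1, 258.4]), array([226.6, 271.7]), array([225.8, 256.8])]
[array([158.2, 261.4]), array([152.6, 261. ]), array([226. , 273.6]), array([225.2, 258.7])]
[ 0.39485295 -0.39528758  0.132     ]
(array([ 9.919e-01, -3.579e-01,  1.000e-04]), np.float64(-0.4612), np.float64(-71.4)) (array([ 0.9919, -0.358 ,  0.5544]), np.float64(-0.4612), np.float64(-71.4))
```

```bash
python3 -m creep '[[85,0.99,-0.36,0,-0.46],[85,0.99,-0.36,0,-0.46],[85,0.99,-0.36,0,-0.46],[85,0.99,-0.36,0,-0.46],[85,0.99,-0.36,0,-0.46]]' 40; python3 -c "
from h import *
print(rel(.4153,-.3008,.2313,.203))"
```

```text
time_s: 1.3
eef_pos: [0.3642, -0.3403, 0.2316]
ee_rot: [0.858, 0.514, 0.0, 0.0]
contact_force: [-0.1, -1.5, -0.1]
width: 0.0851
gripper_force: 0.0
(array([0.1964, 0.0881, 0.0009]), np.float64(-0.2207), np.float64(-28.1))
```

```bash
python3 -m creep '[[85,0.196,0.088,0,-0.22],[85,0.196,0.088,0,-0.22],[85,0.196,0.088,0,-0.22],[85,0.196,0.088,0,-0.22],[85,0.196,0.088,0,-0.22]]'; python3 -c "
from h import *
print(rel(.4153,-.3008,.065,.203))
cv2.imwrite('pics/t2.png',cv2.resize(grab_frame('top')[180:300,330:490,::-1],(640,480)))"
```

```text
time_s: 1.8
eef_pos: [0.4145, -0.3021, 0.2313]
ee_rot: [0.633, 0.774, -0.0, -0.0]
contact_force: [-0.8, -0.1, -0.1]
width: 0.0852
gripper_force: 0.0
(array([0.0037, 0.0036, 0.5543]), np.float64(-0.0007), np.float64(11.5))
```

View pics/t2.png

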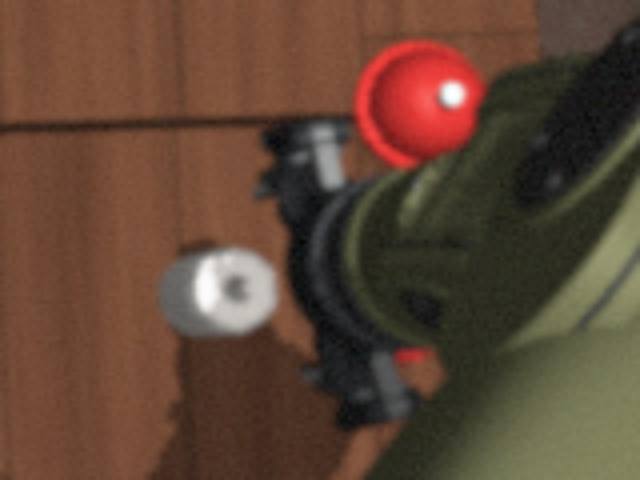

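The bottle (crop 237,285) is clear of both decoys. The gripper is above it, with the offset explained by parallax. I'll descend.

```bash
python3 -m creep '[[85,0.003,0.003,0.12,0],[85,0.003,0.003,0.24,0],[85,0.003,0.003,0.36,0],[85,0.003,0.003,0.46,0],[85,0.003,0.003,0.554,0]]'; python3 -m creep '[[85,0,0,0,0],[85,0,0,0,0],[50,0,0,0,0],[40,0,0,0,0],[40,0,0,0,0]]' 40;python3 -m creep '[[40,0,0,0,0],[40,0,0,0,0],[40,0,0,0,0],[40,0,0,0,0],[40,0,0,0,0]]'
```

```text
time_s: 2.35
eef_pos: [0.4145, -0.3012, 0.0637]
ee_rot: [0.636, 0.772, -0.0, -0.0]
contact_force: [-0.6, -0.9, -0.7]
width: 0.0847
gripper_force: 0.0
time_s: 2.85
eef_pos: [0.4159, -0.3025, 0.0671]
ee_rot: [0.635, 0.773, -0.0, 0.002]
contact_force: [-2.0, -0.2, 3.6]
width: 0.0503
gripper_force: 40.7
time_s: 3.35
eef_pos: [0.4158, -0.3024, 0.0671]
ee_rot: [0.635, 0.773, -0.0, 0.002]
contact_force: [-2.5, -0.2, 5.9]
width: 0.05
gripper_force: 40.9
```

Width 50 with an upward push means the pads sit on the sloped shoulder. I'll regrip on the cap.

```bash
python3 -m creep '[[85,0,0,0,0],[85,0,0,0,0],[85,0,0,0,0],[85,0,0,-0.05,0],[85,0,0,-0.05,0]]'; python3 -m creep '[[85,0,0,0,0],[50,0,0,0,0],[40,0,0,0,0],[40,0,0,0,0],[40,0,0,0,0]]' 40;python3 -m creep '[[40,0,0,0,0],[40,0,0,0,0],[40,0,0,0,0],[40,0,0,0,0],[40,0,0,0,0]]'
```

```text
time_s: 3.85
eef_pos: [0.4159, -0.3021, 0.0813]
ee_rot: [0.635, 0.773, 0.0, 0.001]
contact_force: [0.4, -0.4, 0.1]
width: 0.0851
gripper_force: 0.0
time_s: 4.35
eef_pos: [0.4146, -0.3015, 0.0802]
ee_rot: [0.635, 0.773, -0.0, -0.0]
contact_force: [-1.2, 0.7, 3.8]
width: 0.0486
gripper_force: 40.6
time_s: 4.85
eef_pos: [0.4147, -0.3014, 0.0802]
ee_rot: [0.635, 0.773, -0.0, -0.0]
contact_force: [-1.3, -0.0, 6.1]
width: 0.0485
gripper_force: 40.8
```

```bash
python3 -m creep '[[40,0,0,-0.03,0],[40,0,0,-0.1,0],[40,0,0,-0.2,0],[40,0,0,-0.3,0],[40,0,0,-0.4,0]]' 50; python3 -c "
from h import *
s=robot.observe();print(s['contact_force'],s['width'],s['eef_pos'],rel(.625,.039,.22,.203))
cv2.imwrite('pics/s3.png',cv2.resize(grab_frame('scene')[120:240,300:460,::-1],(640,480)))"
```

```text
time_s: 5.35
eef_pos: [0.4147, -0.3009, 0.2008]
ee_rot: [0.635, 0.773, 0.0, -0.001]
contact_force: [1.2, -0.8, -2.7]
width: 0.0479
gripper_force: 52.1
[ 1.2068807  -0.78834636 -2.68111519] 0.04789240294867225 [ 0.41470184 -0.30088724  0.20084359] (array([ 0.9754,  0.9076, -0.0628]), np.float64(-0.0024), np.float64(11.2))
```

View pics/s3.png

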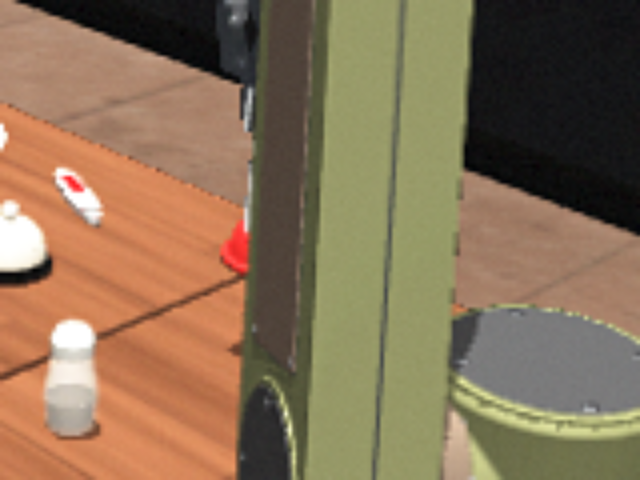

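The bottle is off the table and held (white strip beside the arm at crop 250,170). I'll carry it to its recess.

```bash
python3 -m creep '[[40,0.1,0.1,-0.06,0],[40,0.25,0.23,-0.06,0],[40,0.4,0.37,-0.06,0],[40,0.54,0.5,-0.06,0],[40,0.64,0.6,-0.06,0]]'; python3 -c "
from h import *
print(rel(.625,.039,.22,.203))"
```

```text
time_s: 5.9
eef_pos: [0.5434, -0.0935, 0.2176]
ee_rot: [0.635, 0.773, 0.0, -0.0]
contact_force: [1.7, -1.3, -1.6]
width: 0.0474
gripper_force: 52.2
(array([ 0.3807,  0.3525, -0.0078]), np.float64(-0.0025), np.float64(11.2))
```

```bash
python3 -m creep '[[40,0.11,0.1,0,0],[40,0.2,0.18,0,0],[40,0.27,0.25,0,0],[40,0.33,0.3,0,0],[40,0.33,0.3,0,0]]';python3 -m creep '[[40,0,0,0,0],[40,0,0,0,0],[40,0,0,0,0],[40,0,0,0,0],[40,0,0,0,0]]'; python3 -c "
from h import *
print(rel(.625,.039,.094,.203))"
```

```text
time_s: 6.4
eef_pos: [0.6133, 0.0222, 0.2168]
ee_rot: [0.633, 0.774, 0.001, -0.001]
contact_force: [-0.0, -0.4, -2.7]
width: 0.0478
gripper_force: 52.2
time_s: 6.9
eef_pos: [0.6118, 0.0183, 0.2183]
ee_rot: [0.635, 0.772, 0.0, 0.0]
contact_force: [-0.9, 0.4, -2.4]
width: 0.0476
gripper_force: 52.3
(array([0.0591, 0.0566, 0.4142]), np.float64(-0.0028), np.float64(11.1))
```

```bash
python3 -m creep '[[40,0.06,0.057,0.0,0],[40,0.06,0.057,0.1,0],[40,0.06,0.057,0.2,0],[40,0.06,0.057,0.28,0],[40,0.06,0.057,0.32,0]]';python3 -m creep '[[40,0,0,0,0],[40,0,0,0,0],[40,0,0,0.03,0],[40,0,0,0.06,0],[40,0,0,0.08,0]]'; python3 -c "
from h import *
print(rel(.625,.039,.093,.203))
cv2.imwrite('pics/t4.png',cv2.resize(grab_frame('scene')[150:250,190:330,::-1],(784,560)))"
```

```text
time_s: 7.4
eef_pos: [0.6235, 0.0396, 0.1197]
ee_rot: [0.635, 0.773, -0.001, -0.001]
contact_force: [-0.8, -0.4, -2.2]
width: 0.0478
gripper_force: 52.4
time_s: 7.9
eef_pos: [0.6251, 0.0399, 0.0976]
ee_rot: [0.635, 0.773, 0.0, -0.0]
contact_force: [-0.8, -0.3, -2.9]
width: 0.0476
gripper_force: 52.4
(array([-0.0029, -0.0011,  0.0154]), np.float64(-0.0025), np.float64(11.2))
```

View pics/t4.png

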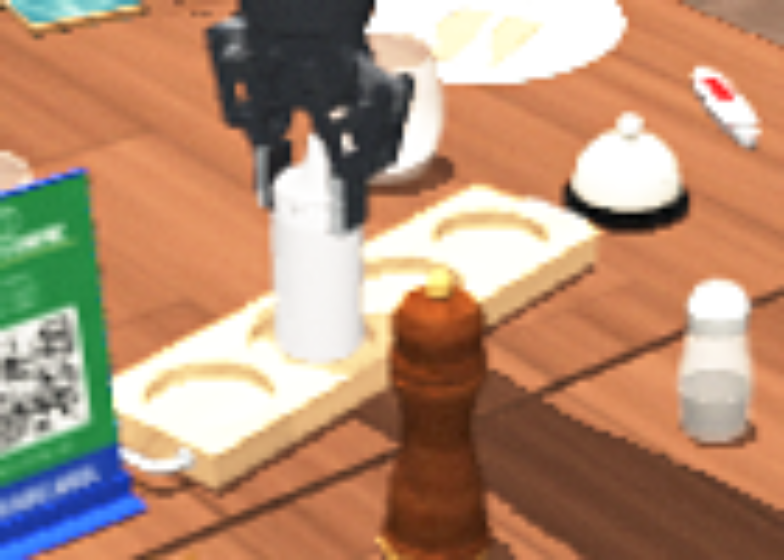

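The bottle is upright in the gripper at the second recess (crop 318,345). I'll lower it until it makes contact.

```bash
python3 -m creep '[[40,0,0,0.008,0],[40,0,0,0.014,0],[40,0,0,0.018,0],[40,0,0,0.018,0],[40,0,0,0.018,0]]'
```

```text
time_s: 8.45
eef_pos: [0.6254, 0.0399, 0.093]
ee_rot: [0.635, 0.773, 0.0, 0.0]
contact_force: [-0.5, 0.2, -1.7]
width: 0.0477
gripper_force: 52.6
```

```bash
python3 -m creep '[[40,0,0,0.004,0],[40,0,0,0.004,0],[55,0,0,0.004,0],[70,0,0,0.004,0],[85,0,0,0.004,0]]';python3 -m creep '[[85,0,0,0,0],[85,0,0,0,0],[85,0,0,-0.15,0],[85,0,0,-0.3,0],[85,0,0,-0.45,0]]'; python3 -c "
from h import *
print(rel(.438,-.101,.24,.203))"
```

```text
time_s: 8.95
eef_pos: [0.6255, 0.04, 0.0916]
ee_rot: [0.635, 0.773, 0.0, 0.0]
contact_force: [-0.7, -0.4, -1.7]
width: 0.0812
gripper_force: 0.0
time_s: 9.45
eef_pos: [0.6248, 0.0399, 0.2277]
ee_rot: [0.635, 0.773, -0.0, -0.0]
contact_force: [1.3, -0.2, 0.1]
width: 0.0847
gripper_force: 0.0
(array([-0.34  , -0.702 , -0.0405]), np.float64(-0.0025), np.float64(11.2))
```

```bash
python3 -m creep '[[85,-0.06,-0.13,0,0],[85,-0.12,-0.26,0,0],[85,-0.19,-0.4,0,0],[85,-0.26,-0.54,0,0],[85,-0.34,-0.7,0,0]]';python3 -m creep '[[85,0,0,0,0],[85,0,0,0,0],[85,0,0,0,0],[85,0,0,0,0],[85,0,0,0,0]]'; python3 -c "
from h import *
print(rel(.438,-.101,.03,.203))"
```

```text
time_s: 9.95
eef_pos: [0.4406, -0.0993, 0.2265]
ee_rot: [0.634, 0.773, 0.0, 0.0]
contact_force: [-0.2, -1.2, -0.4]
width: 0.0851
gripper_force: 0.0
time_s: 10.45
eef_pos: [0.4429, -0.098, 0.2264]
ee_rot: [0.634, 0.773, 0.0, 0.0]
contact_force: [-0.5, 0.6, -0.4]
width: 0.0846
gripper_force: 0.0
(array([-0.0065, -0.018 ,  0.6546]), np.float64(-0.002), np.float64(11.3))
```

```bash
python3 -m creep '[[85,-0.006,-0.018,0.05,0],[85,-0.006,-0.018,0.17,0],[85,-0.006,-0.018,0.3,0],[85,-0.006,-0.018,0.42,0],[85,-0.006,-0.018,0.52,0]]';python3 -m creep '[[85,0,0,0.06,0],[85,0,0,0.1,0],[85,0,0,0.132,0],[85,0,0,0.132,0],[60,0,0,0.132,0]]';python3 -m creep '[[30,0,0,0,0],[30,0,0,0,0],[30,0,0,0,0],[30,0,0,0,0],[30,0,0,0,0]]' 40;python3 -m creep '[[30,0,0,0,0],[30,0,0,0,0],[30,0,0,-0.05,0],[30,0,0,-0.12,0],[30,0,0,-0.2,0]]'
```

```text
time_s: 10.95
eef_pos: [0.4369, -0.1008, 0.0686]
ee_rot: [0.634, 0.773, -0.0, -0.0]
contact_force: [0.3, -0.2, 0.1]
width: 0.0853
gripper_force: 0.0
time_s: 11.45
eef_pos: [0.4375, -0.1013, 0.0311]
ee_rot: [0.635, 0.773, 0.0, 0.0]
contact_force: [-0.1, -0.1, -0.4]
width: 0.0731
gripper_force: 0.0
time_s: 11.95
eef_pos: [0.4378, -0.1016, 0.032]
ee_rot: [0.635, 0.773, 0.001, 0.001]
contact_force: [-0.8, 0.4, 4.9]
width: 0.0385
gripper_force: 39.4
time_s: 12.45
eef_pos: [0.4363, -0.1013, 0.0915]
ee_rot: [0.635, 0.773, -0.0, -0.0]
contact_force: [0.1, -0.9, -1.3]
width: 0.0385
gripper_force: 40.1
```

```bash
python3 -m creep '[[30,0,0,-0.1,0],[30,0,0,-0.2,0],[30,0,0,-0.25,0],[30,0,0,-0.25,0],[30,0,0,-0.25,0]]'; python3 -c "
from h import *
print(rel(.642,-.043,.17,.203))"
```

```text
time_s: 12.95
eef_pos: [0.4368, -0.1014, 0.1658]
ee_rot: [0.635, 0.773, 0.0, 0.0]
contact_force: [-0.0, -0.6, -1.4]
width: 0.0387
gripper_force: 40.1
(array([ 0.0584,  0.7086, -0.0136]), np.float64(-0.0025), np.float64(11.2))
```

```bash
python3 -m creep '[[30,0.01,0.14,0,0],[30,0.02,0.28,0,0],[30,0.03,0.42,0,0],[30,0.045,0.56,0,0],[30,0.058,0.7,0,0]]';python3 -m creep '[[30,0,0,0,0],[30,0,0,0,0],[30,0,0,0,0],[30,0,0,0,0],[30,0,0,0,0]]'; python3 -c "
from h import *
print(rel(.642,-.043,.047,.203))"
```

```text
time_s: 13.45
eef_pos: [0.6399, -0.043, 0.1636]
ee_rot: [0.635, 0.773, -0.001, -0.001]
contact_force: [1.7, -0.4, -1.0]
width: 0.0386
gripper_force: 40.1
time_s: 13.95
eef_pos: [0.6386, -0.044, 0.1662]
ee_rot: [0.635, 0.772, -0.0, -0.0]
contact_force: [-0.0, 0.9, -1.4]
width: 0.0384
gripper_force: 40.2
(array([0.0011, 0.012 , 0.3972]), np.float64(-0.0027), np.float64(11.1))
```

```bash
python3 -m creep '[[30,0.001,0.012,0.1,0],[30,0.001,0.012,0.2,0],[30,0.001,0.012,0.3,0],[30,0.001,0.012,0.37,0],[30,0.001,0.012,0.39,0]]';python3 -m creep '[[30,0,0,0,0],[30,0,0,0,0],[30,0,0,0.006,0],[30,0,0,0.01,0],[30,0,0,0.01,0]]';  python3 -c "
from h import *
print(rel(.642,-.043,.044,.203))
cv2.imwrite('pics/t5.png',cv2.resize(grab_frame('scene')[150:250,190:330,::-1],(784,560)))"
```

```text
time_s: 14.45
eef_pos: [0.6403, -0.0428, 0.0466]
ee_rot: [0.635, 0.772, -0.001, -0.002]
contact_force: [-1.0, 0.3, -0.3]
width: 0.0386
gripper_force: 40.2
time_s: 14.95
eef_pos: [0.6434, -0.0426, 0.0465]
ee_rot: [0.635, 0.773, 0.0, 0.0]
contact_force: [-0.5, -0.4, -1.2]
width: 0.0386
gripper_force: 40.2
(array([-0.0002, -0.0049,  0.0083]), np.float64(-0.0025), np.float64(11.2))
```

View pics/t5.png

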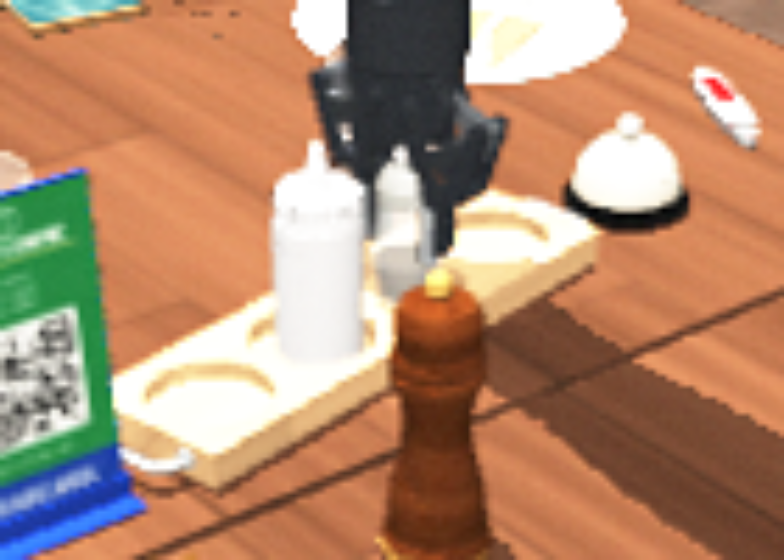

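The bottle is seated in the second recess (crop 318,330), and the salt shaker hangs upright over the third (400,270). I'll lower and release it.

```bash
python3 -m creep '[[30,0,0,0.004,0],[30,0,0,0.008,0],[30,0,0,0.01,0],[30,0,0,0.01,0],[30,0,0,0.01,0]]';python3 -m creep '[[40,0,0,0,0],[50,0,0,0,0],[65,0,0,0,0],[85,0,0,0,0],[85,0,0,0,0]]';python3 -m creep '[[85,0,0,0,0],[85,0,0,-0.15,0],[85,0,0,-0.3,0],[85,0,0,-0.45,0],[85,0,0,-0.6,0]]'; python3 -c "
from h import *
print(rel(.417,.256,.22,.203))
a=grab_frame('top');cv2.imwrite('pics/t6.png',cv2.resize(a[220:290,130:250,::-1],(800,467),interpolation=cv2.INTER_CUBIC))"
```

```text
time_s: 15.5
eef_pos: [0.6434, -0.0427, 0.0445]
ee_rot: [0.635, 0.773, 0.0, 0.001]
contact_force: [-1.4, 0.2, 8.7]
width: 0.0385
gripper_force: 41.6
time_s: 16.0
eef_pos: [0.6429, -0.0426, 0.0426]
ee_rot: [0.635, 0.773, -0.0, -0.0]
contact_force: [-0.1, 0.0, -0.8]
width: 0.085
gripper_force: 0.0
time_s: 16.5
eef_pos: [0.6428, -0.0426, 0.2246]
ee_rot: [0.635, 0.773, -0.0, -0.0]
contact_force: [1.1, -0.0, 0.5]
width: 0.085
gripper_force: 0.0
(array([ 1.1225, -0.5452,  0.0153]), np.float64(-0.0025), np.float64(11.2))
```

View pics/t6.png

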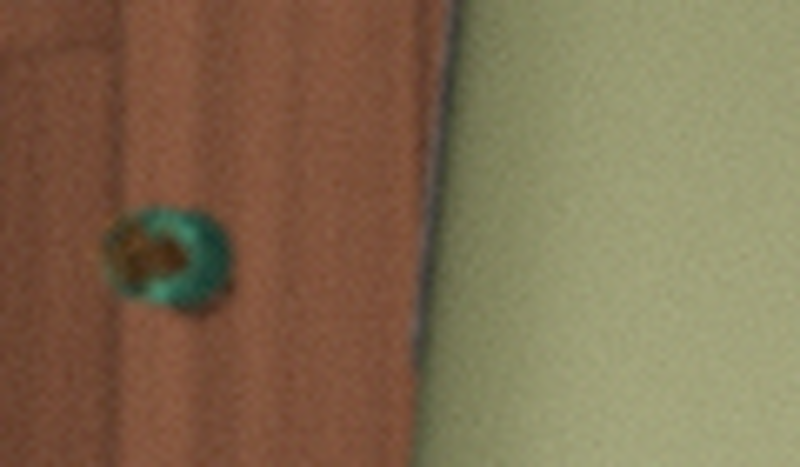

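The toothpick pot's outline runs from 105 to 232 in crop x and is centred at about y 255.

```bash
python3 -c "
from h import *
print(ray('top',145.75,258.3,.049),ray('top',164.8,258.5,.005),ray('top',154,250.8,.049),ray('top',156,266,.02))
for c in ([.417,.257],):print(rel(*c,.22,.203))"; python3 -m creep '[[85,0.16,-0.08,0,0],[85,0.3,-0.15,0,0],[85,0.45,-0.22,0,0],[85,0.6,-0.29,0,0],[85,0.74,-0.36,0,0]]'
```

```text
[0.41805417 0.27885037 0.049     ] [0.41762045 0.2437599  0.005     ] [0.43586028 0.25894256 0.049     ] [0.39897829 0.26167656 0.02      ]
(array([ 1.1291, -0.5574,  0.034 ]), np.float64(-0.0025), np.float64(11.2))
time_s: 17.05
eef_pos: [0.4926, 0.1556, 0.2228]
ee_rot: [0.635, 0.773, 0.0, -0.0]
contact_force: [0.4, 0.9, -0.4]
width: 0.0848
gripper_force: 0.0
```

```bash
python3 -c "
from h import *
print(rel(.417,.260,.22,.203))"; python3 -m creep '[[85,0.1,-0.06,0,0],[85,0.2,-0.11,0,0],[85,0.3,-0.16,0,0],[85,0.38,-0.19,0,0],[85,0.38,-0.19,0,0]]';  python3 -m creep '[[85,0,0,0,0],[85,0,0,0,0],[85,0,0,0,0],[85,0,0,0,0],[85,0,0,0,0]]';python3 -c "
from h import *
print(rel(.417,.260,.017,.203))"
```

```text
(array([ 0.3901, -0.1799,  0.0093]), np.float64(-0.0025), np.float64(11.2))
time_s: 17.55
eef_pos: [0.4144, 0.257, 0.2228]
ee_rot: [0.633, 0.774, 0.0, -0.0]
contact_force: [0.3, -1.2, 0.6]
width: 0.0853
gripper_force: 0.0
time_s: 18.05
eef_pos: [0.4164, 0.2545, 0.2229]
ee_rot: [0.635, 0.772, -0.0, 0.0]
contact_force: [0.1, 0.3, -0.1]
width: 0.0851
gripper_force: 0.0
(array([0.0177, 0.0053, 0.6862]), np.float64(-0.0029), np.float64(11.1))
```

```bash
python3 -m creep '[[85,0.018,0.005,0.05,0],[85,0.018,0.005,0.2,0],[85,0.018,0.005,0.35,0],[85,0.018,0.005,0.5,0],[85,0.018,0.005,0.6,0]]';python3 -m creep '[[85,0,0,0.04,0],[85,0,0,0.07,0],[85,0,0,0.095,0],[85,0,0,0.095,0],[60,0,0,0.095,0]]';python3 -m creep '[[25,0,0,0,0],[25,0,0,0,0],[25,0,0,0,0],[25,0,0,0,0],[25,0,0,0,0]]' 40;python3 -m creep '[[25,0,0,0,0],[25,0,0,0,0],[25,0,0,-0.05,0],[25,0,0,-0.12,0],[25,0,0,-0.2,0]]'
```

```text
time_s: 18.55
eef_pos: [0.4152, 0.2594, 0.0403]
ee_rot: [0.635, 0.772, -0.001, -0.0]
contact_force: [-0.0, 0.2, 0.8]
width: 0.085
gripper_force: 0.0
time_s: 19.05
eef_pos: [0.4171, 0.2609, 0.015]
ee_rot: [0.635, 0.773, 0.001, 0.0]
contact_force: [-1.1, 0.5, -0.1]
width: 0.0727
gripper_force: 0.0
time_s: 19.55
eef_pos: [0.4171, 0.261, 0.0154]
ee_rot: [0.635, 0.773, 0.001, 0.0]
contact_force: [-0.3, 0.1, 6.2]
width: 0.0347
gripper_force: 40.0
time_s: 20.05
eef_pos: [0.4157, 0.2601, 0.0746]
ee_rot: [0.635, 0.773, -0.001, -0.0]
contact_force: [0.1, -0.1, -0.6]
width: 0.0348
gripper_force: 40.2
```

```bash
python3 -m creep '[[25,0,0,-0.15,0],[25,0,0,-0.3,0],[25,0,0,-0.45,0],[25,0,0,-0.52,0],[25,0,0,-0.52,0]]'; python3 -c "
from h import *
print(rel(.659,-.125,.23,.203))
cv2.imwrite('pics/s7.png',cv2.resize(grab_frame('scene')[150:300,130:330,::-1],(800,600)))"
```

```text
time_s: 20.55
eef_pos: [0.4186, 0.2619, 0.2344]
ee_rot: [0.635, 0.773, 0.004, 0.001]
contact_force: [0.5, -0.3, -0.2]
width: 0.0351
gripper_force: 40.2
(array([-1.4207,  0.536 ,  0.0145]), np.float64(-0.0025), np.float64(11.2))
```

View pics/s7.png

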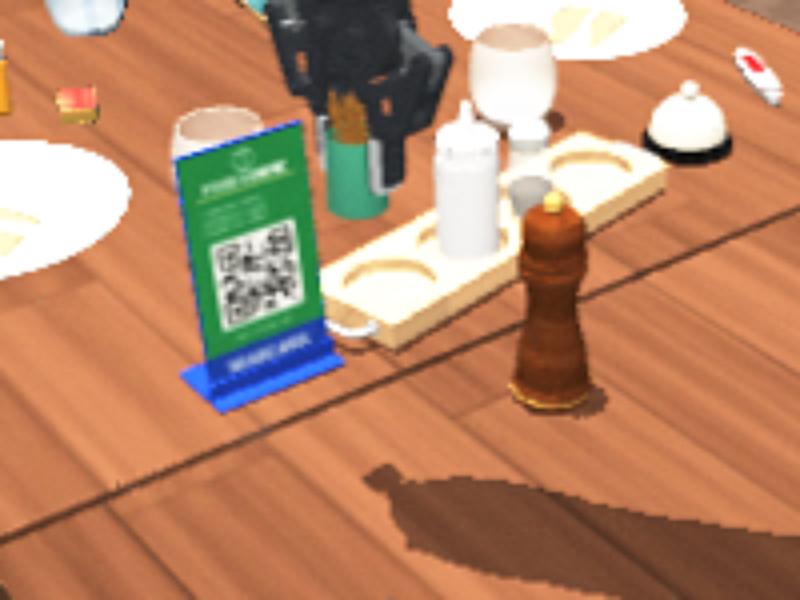

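The pot is held upright (crop 357,170). Bottle and salt stand in their recesses, and menu and bell are untouched.

```bash
python3 -m creep '[[25,-0.15,0.06,0,0],[25,-0.3,0.12,0,0],[25,-0.45,0.18,0,0],[25,-0.6,0.24,0,0],[25,-0.74,0.28,0,0]]'; python3 -m creep '[[25,-0.13,0.05,0,0],[25,-0.26,0.1,0,0],[25,-0.4,0.15,0,0],[25,-0.52,0.2,0,0],[25,-0.64,0.24,0,0]]';python3 -m creep '[[25,0,0,0,0],[25,0,0,0,0],[25,0,0,0,0],[25,0,0,0,0],[25,0,0,0,0]]';python3 -c "
from h import *
print(rel(.659,-.125,.031,.203))"
```

```text
time_s: 21.1
eef_pos: [0.542, 0.0571, 0.2281]
ee_rot: [0.635, 0.773, -0.001, -0.001]
contact_force: [1.1, 0.4, 0.1]
width: 0.0348
gripper_force: 40.2
time_s: 21.6
eef_pos: [0.6495, -0.1168, 0.2275]
ee_rot: [0.635, 0.773, -0.001, -0.002]
contact_force: [0.7, 0.5, -0.3]
width: 0.0345
gripper_force: 40.2
time_s: 22.1
eef_pos: [0.6493, -0.1141, 0.2306]
ee_rot: [0.634, 0.773, -0.0, -0.0]
contact_force: [0.6, 0.5, -0.4]
width: 0.0349
gripper_force: 40.2
(array([-0.0419,  0.0247,  0.6652]), np.float64(-0.002), np.float64(11.3))
```

```bash
python3 -m creep '[[25,-0.042,0.025,0,0],[25,-0.042,0.025,0.13,0],[25,-0.042,0.025,0.27,0],[25,-0.042,0.025,0.41,0],[25,-0.042,0.025,0.53,0]]'; python3 -m creep '[[25,0,0,0.06,0],[25,0,0,0.1,0],[25,0,0,0.13,0],[25,0,0,0.135,0],[25,0,0,0.135,0]]';python3 -c "
from h import *
print(rel(.659,-.125,.0275,.203))"
```

```text
time_s: 22.6
eef_pos: [0.6588, -0.1253, 0.0698]
ee_rot: [0.634, 0.773, -0.0, -0.0]
contact_force: [0.4, 0.4, -0.7]
width: 0.0348
gripper_force: 40.2
time_s: 23.1
eef_pos: [0.6603, -0.1262, 0.0318]
ee_rot: [0.635, 0.773, 0.0, 0.001]
contact_force: [-0.2, 0.2, -1.5]
width: 0.0349
gripper_force: 40.2
(array([ 0.0048, -0.0036,  0.0145]), np.float64(-0.0024), np.float64(11.2))
```

```bash
python3 -m creep '[[25,0,0,0.006,0],[25,0,0,0.012,0],[25,0,0,0.016,0],[25,0,0,0.016,0],[25,0,0,0.016,0]]'
```

```text
time_s: 23.6
eef_pos: [0.6604, -0.1264, 0.0279]
ee_rot: [0.635, 0.773, 0.001, 0.001]
contact_force: [-1.9, 0.2, 5.7]
width: 0.0349
gripper_force: 41.0
```

Contact made. I'll release and go to the mill.

```bash
python3 -m creep '[[35,0,0,0,0],[45,0,0,0,0],[60,0,0,0,0],[85,0,0,0,0],[85,0,0,0,0]]';python3 -m creep '[[85,0,0,0,0],[85,0,0,-0.15,0],[85,0,0,-0.3,0],[85,0,0,-0.45,0],[85,0,0,-0.6,0]]'; python3 -m creep '[[85,0,0,-0.1,0],[85,0,0,-0.2,0],[85,0,0,-0.3,0],[85,0,0,-0.3,0],[85,0,0,-0.3,0]]'; python3 -c "
from h import *
print(rel(.438,.095,.29,.203))
cv2.imwrite('pics/s8.png',cv2.resize(grab_frame('scene')[150:300,130:330,::-1],(800,600)))"
```

```text
time_s: 24.1
eef_pos: [0.6595, -0.1262, 0.0259]
ee_rot: [0.635, 0.773, -0.0, -0.0]
contact_force: [0.2, 0.2, -0.6]
width: 0.0844
gripper_force: 0.0
time_s: 24.6
eef_pos: [0.6593, -0.1262, 0.2078]
ee_rot: [0.635, 0.773, -0.0, -0.0]
contact_force: [0.6, -0.6, 0.3]
width: 0.0848
gripper_force: 0.0
time_s: 25.1
eef_pos: [0.6601, -0.1263, 0.2967]
ee_rot: [0.635, 0.773, 0.0, 0.001]
contact_force: [0.2, 0.0, -0.5]
width: 0.0849
gripper_force: 0.0
(array([ 0.8672, -0.5831,  0.0208]), np.float64(-0.0025), np.float64(11.2))
```

View pics/s8.png

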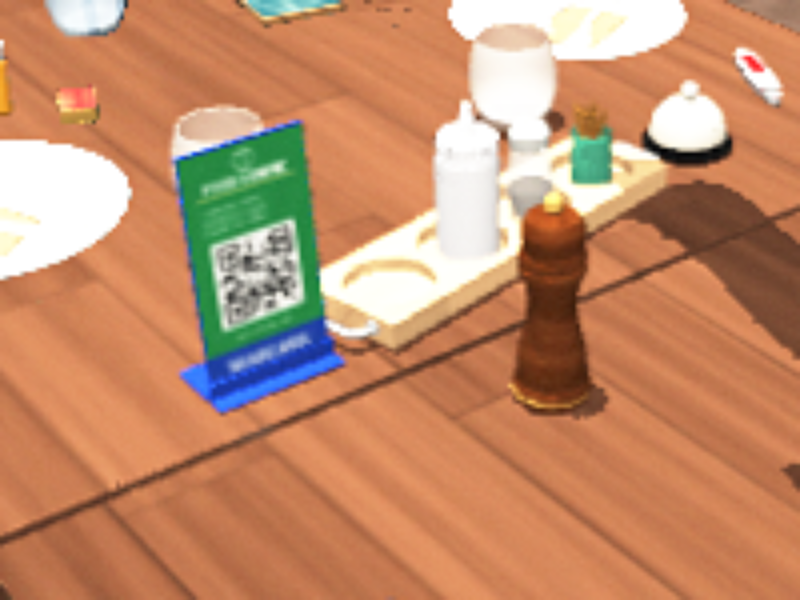

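The pot stands in the fourth recess (crop 592,155), and the first recess is free. The mill is next.

```bash
python3 -m creep '[[85,0.13,-0.09,0,0],[85,0.26,-0.18,0,0],[85,0.4,-0.27,0,0],[85,0.52,-0.35,0,0],[85,0.63,-0.43,0,0]]'; python3 -m creep '[[85,0.08,-0.05,0,0],[85,0.15,-0.1,0,0],[85,0.2,-0.13,0,0],[85,0.2,-0.13,0,0],[85,0.2,-0.13,0,0]]'; python3 -c "
from h import *
print(rel(.438,.095,.097,.203))"
```

```text
time_s: 25.65
eef_pos: [0.4936, 0.0353, 0.2941]
ee_rot: [0.635, 0.773, -0.001, -0.001]
contact_force: [0.6, 0.1, 0.6]
width: 0.0853
gripper_force: 0.0
time_s: 26.15
eef_pos: [0.446, 0.0854, 0.2951]
ee_rot: [0.635, 0.773, -0.001, -0.0]
contact_force: [0.4, -0.5, 0.1]
width: 0.085
gripper_force: 0.0
(array([ 0.0369, -0.0187,  0.6603]), np.float64(-0.0022), np.float64(11.2))
```

```bash
python3 -m creep '[[85,0.037,-0.019,0,0],[85,0.037,-0.019,0.1,0],[85,0.037,-0.019,0.2,0],[85,0.037,-0.019,0.33,0],[85,0.037,-0.019,0.45,0]]';python3 -m creep '[[85,0,0,0.06,0],[85,0,0,0.12,0],[85,0,0,0.18,0],[85,0,0,0.21,0],[85,0,0,0.21,0]]'; python3 -c "
from h import *
print(rel(.438,.095,.097,.203))"
```

```text
time_s: 26.65
eef_pos: [0.4387, 0.0952, 0.1596]
ee_rot: [0.635, 0.772, 0.0, -0.0]
contact_force: [0.2, -0.2, -0.8]
width: 0.085
gripper_force: 0.0
time_s: 27.15
eef_pos: [0.4376, 0.0949, 0.0968]
ee_rot: [0.635, 0.772, -0.001, -0.001]
contact_force: [0.7, -0.0, 0.3]
width: 0.0848
gripper_force: 0.0
(array([-0.0001,  0.0013, -0.0006]), np.float64(-0.0027), np.float64(11.1))
```

```bash
python3 -m creep '[[60,0,0,0,0],[35,0,0,0,0],[35,0,0,0,0],[35,0,0,0,0],[35,0,0,0,0]]' 50;python3 -m creep '[[35,0,0,0,0],[35,0,0,0,0],[35,0,0,-0.05,0],[35,0,0,-0.12,0],[35,0,0,-0.2,0]]';python3 -m creep '[[35,0,0,-0.06,0],[35,0,0,-0.1,0],[35,0,0,-0.1,0],[35,0,0,-0.1,0],[35,0,0,-0.1,0]]'; python3 -c "
from h import *
print(rel(.608,.1215,.19,.203))"
```

```text
time_s: 27.65
eef_pos: [0.4396, 0.0955, 0.0993]
ee_rot: [0.635, 0.773, 0.001, 0.001]
contact_force: [-0.9, 1.0, 6.0]
width: 0.0468
gripper_force: 51.2
time_s: 28.15
eef_pos: [0.4377, 0.095, 0.1581]
ee_rot: [0.635, 0.773, -0.001, -0.001]
contact_force: [-0.2, 0.4, -3.4]
width: 0.0467
gripper_force: 52.7
time_s: 28.65
eef_pos: [0.4379, 0.0951, 0.1871]
ee_rot: [0.635, 0.773, -0.001, -0.001]
contact_force: [0.5, 0.1, -2.7]
width: 0.0467
gripper_force: 52.7
(array([-0.0235,  0.5734, -0.0109]), np.float64(-0.0025), np.float64(11.2))
```

```bash
python3 -m creep '[[35,-0.005,0.12,0,0],[35,-0.01,0.24,0,0],[35,-0.015,0.36,0,0],[35,-0.02,0.47,0,0],[35,-0.023,0.57,0,0]]';python3 -m creep '[[35,0,0,0,0],[35,0,0,0,0],[35,0,0,0,0],[35,0,0,0,0],[35,0,0,0,0]]'; python3 -c "
from h import *
print(rel(.608,.1215,.114,.203))
cv2.imwrite('pics/s9.png',cv2.resize(grab_frame('scene')[130:280,130:330,::-1],(800,600)))"
```

```text
time_s: 29.15
eef_pos: [0.6088, 0.1217, 0.1864]
ee_rot: [0.635, 0.773, -0.001, -0.001]
contact_force: [1.2, 0.1, -2.2]
width: 0.0467
gripper_force: 52.8
time_s: 29.65
eef_pos: [0.607, 0.1215, 0.1883]
ee_rot: [0.635, 0.773, -0.0, -0.0]
contact_force: [-0.2, -1.1, -2.3]
width: 0.0469
gripper_force: 53.3
(array([-0.0007,  0.0033,  0.2477]), np.float64(-0.0025), np.float64(11.2))
```

View pics/s9.png

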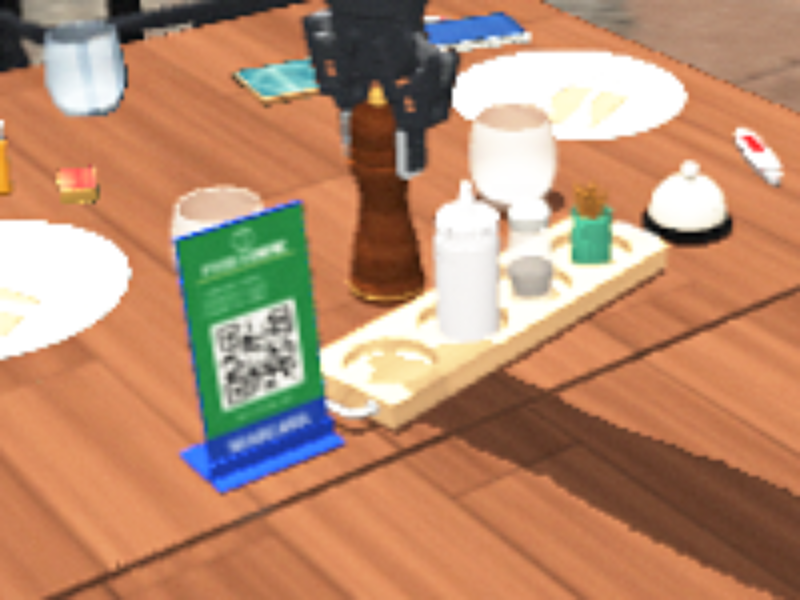

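The mill hangs upright above the first recess, clear of the menu (mill base at crop 387,290). I'll lower it.

```bash
python3 -m creep '[[35,0,0.003,0.06,0],[35,0,0.003,0.12,0],[35,0,0.003,0.18,0],[35,0,0.003,0.22,0],[35,0,0.003,0.24,0]]';python3 -m creep '[[35,0,0,0,0],[35,0,0,0.004,0],[35,0,0,0.008,0],[35,0,0,0.012,0],[35,0,0,0.012,0]]'
```

```text
time_s: 30.2
eef_pos: [0.6078, 0.1217, 0.1151]
ee_rot: [0.635, 0.773, -0.001, -0.001]
contact_force: [0.1, -0.2, -2.5]
width: 0.0466
gripper_force: 53.3
time_s: 30.7
eef_pos: [0.6089, 0.1219, 0.1128]
ee_rot: [0.635, 0.773, 0.0, 0.0]
contact_force: [0.9, -0.9, -3.2]
width: 0.0469
gripper_force: 53.3
```

```bash
python3 -m creep '[[35,0,0,0.003,0],[35,0,0,0.006,0],[35,0,0,0.008,0],[35,0,0,0.008,0],[35,0,0,0.008,0]]'
```

```text
time_s: 31.2
eef_pos: [0.609, 0.1219, 0.1119]
ee_rot: [0.635, 0.773, 0.001, 0.0]
contact_force: [-2.0, -0.2, 6.4]
width: 0.0468
gripper_force: 54.2
```

```bash
python3 -m creep '[[50,0,0,0,0],[60,0,0,0,0],[70,0,0,0,0],[85,0,0,0,0],[85,0,0,0,0]]';python3 -m creep '[[85,0,0,0,0],[85,0,0,-0.12,0],[85,0,0,-0.24,0],[85,0,0,-0.36,0],[85,0,0,-0.48,0]]'; python3 -m creep '[[85,0,0.0,-0.1,0],[85,0,-0.15,-0.1,0],[85,0,-0.3,-0.1,0],[85,0,-0.45,-0.1,0],[85,0,-0.6,-0.1,0]]';python3 -m creep '[[85,0,-0.1,0,0],[85,0,-0.1,0,0],[85,0,-0.1,0,0],[85,0,-0.1,0,0],[85,0,-0.1,0,0]]'; python3 - <<'E'
from h import *
a=grab_frame('scene');cv2.imwrite('pics/s10.png',cv2.resize(a[130:280,130:330,::-1],(800,600)))
b=grab_frame('top');cv2.imwrite('pics/t10.png',cv2.resize(b[100:260,100:400,::-1],(800,427),interpolation=cv2.INTER_CUBIC))
E
```

```text
time_s: 31.7
eef_pos: [0.6088, 0.1218, 0.11]
ee_rot: [0.635, 0.773, -0.0, -0.0]
contact_force: [0.4, -0.2, -0.4]
width: 0.0849
gripper_force: 0.0
time_s: 32.2
eef_pos: [0.6085, 0.1218, 0.2555]
ee_rot: [0.635, 0.773, -0.0, -0.0]
contact_force: [0.2, -0.2, 0.1]
width: 0.0851
gripper_force: 0.0
time_s: 32.7
eef_pos: [0.4305, 0.0866, 0.284]
ee_rot: [0.635, 0.773, 0.0, 0.0]
contact_force: [0.0, -0.2, 1.1]
width: 0.085
gripper_force: 0.0
time_s: 33.2
eef_pos: [0.404, 0.0814, 0.284]
ee_rot: [0.635, 0.773, 0.0, 0.0]
contact_force: [-0.1, -0.5, -0.0]
width: 0.0853
gripper_force: 0.0
```

View pics/s10.png

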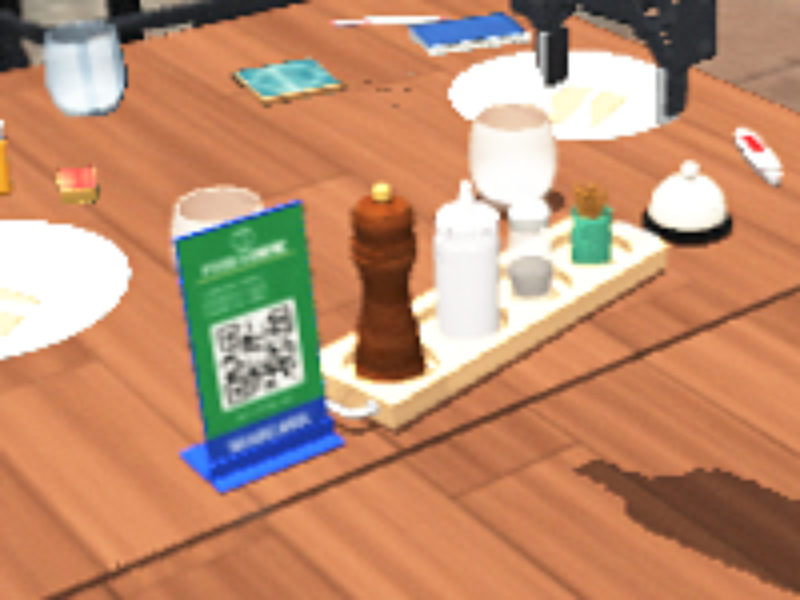

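View pics/t10.png

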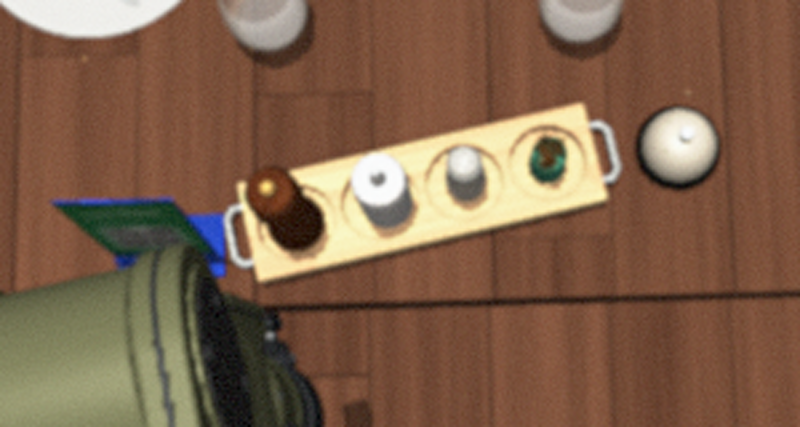

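Both views show all four standing upright in their recesses, in the right order from menu to bell. Menu and bell have not moved.

```bash
python3 -c "
from station import robot
print(robot.sign_off())"
```

```text
the job is handed in; nothing more can be done
None
```

I handed the job in at about 33 s on the robot's clock. The last pictures showed pepper mill, sauce bottle, salt shaker and toothpick pot upright in their recesses, in that order from menu stand to bell, with the menu stand and bell still where they started; sign-off returned no verdict.

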